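# Slide the drilled label plates out over the end of the ledge

### The job

Three thin metal plates lie flat in the lanes of the low wooden bench ledge. With the fingertips, push each of the two plates that have a hole along its lane towards the open end of the ledge, until its hole stands wholly clear beyond the end, so that a ring can be put through it later, while more than half of the plate still lies flat on the ledge. Pick nothing up, leave the plain plate without a hole where it lies, and do not disturb the spool, the cup and the tape measure standing around.

Things in the scene. Friction and masses are not known exactly. Their poses are not given: they have to be found in the camera images.
- ledge: Fixed wooden ledge, 192 (x) x 280 (y) mm, turned up to 0.25 rad; flat top 60 mm above the table. Origin: centre of its underside. Three lanes along y, centred at x = -62, 0, +62 mm, 56 mm wide, between ribs 6 mm wide, 4 mm high. The -y end is open: the top simply ends at y = -140 mm. At the +y end a stop bar 12 mm high closes the lanes, inner face at y = +128 mm.
- ledge_edge (a point): Middle of the upper edge of the ledge's open end: (0, -140, 60) mm in the ledge's frame, axes as the ledge. Points with negative y in this frame lie beyond the end.
- long_plate: Loose flat aluminium plate with one hole, 46 (x) x 140 (y) x 6 (z) mm, about 0.09 kg, in any one of the lanes. Origin: centre of its underside. The hole is near its -y end, which points to the open end of the ledge; finger room (60 mm or more) is left between its +y end and the stop bar.
- short_plate: Loose flat aluminium plate with one hole, 46 (x) x 100 (y) x 6 (z) mm, about 0.065 kg, in another lane. Origin: centre of its underside. The hole is near its -y end, which points to the open end of the ledge.
- long_plate_hole (a point): Centre of the long plate's round 14 mm hole, on the upper face; 16 mm from the plate's -y end.
- short_plate_hole (a point): Centre of the short plate's round 14 mm hole, on the upper face; 16 mm from the plate's -y end.
- plain_blank: Loose flat aluminium plate without a hole, 46 (x) x 120 (y) x 6 (z) mm, 0.08 kg, in the remaining lane; to be left alone. Origin: centre of its underside.
- spool: Bystander: wooden spool of cream thread standing on the table beyond the ledge's open end, 38 mm across, 42 mm high (lower than the ledge). Origin: centre of its underside.
- cup: Bystander: small clear measuring cup standing on the table beyond the ledge's open end, 54 mm across, 54 mm high (lower than the ledge). Origin: centre of its underside.
- tape: Bystander: black tape measure, 61 x 73 x 28 mm, on the table behind the ledge (its +x side). Origin: centre of its underside.
Things that resemble listed ones, but are neither listed nor needed, are in the scene too. What is shaped like the long_plate but turquoise is not meant.

How it is judged:
At the end, for the whole second after the job is handed in: Both drilled plates: the hole's centre at least 6.5 mm beyond the ledge's end (the 14 mm hole stands clear), the plate's centre still at least 3 mm inside the end, flat on the ledge (tilt under 0.06 rad, within 4 mm of the top's height) and at rest; the plain plate within 8 mm of where it was (y of each of long_plate_hole, short_plate_hole in the frame of ledge_edge below -0.0065 m and y of each of long_plate, short_plate in the frame of ledge_edge above 0.003 m and angle between each of long_plate, short_plate's own z axis and vertical below 0.06 rad and z of long_plate in the frame of ledge_edge between -0.004 and 0.004 m and linear speed of each of long_plate, short_plate below 0.01 m/s and z of short_plate in the frame of ledge_edge between -0.004 and 0.004 m and distance of plain_blank from where it was at the start of the episode below 0.008 m); the robot touches nothing.
It fails at once if a plate is lifted more than 8 mm off the ledge (z of any of long_plate, short_plate, plain_blank in the frame of ledge_edge above 0.008 m).
It fails at once if a plate tips or falls off the ledge (z of any of long_plate, short_plate, plain_blank in the frame of ledge_edge below -0.02 m).
It fails at once if the plain plate is shifted more than 8 mm (distance of plain_blank from where it was at the start of the episode above 0.008 m).
It fails at once if the spool, the cup or the tape measure is shifted more than 15 mm (distance of any of spool, cup, tape from where it was at the start of the episode above 0.015 m).
It also fails if it takes over 51 s, if anything falls off the work surface, if the arm or the gripper's body presses on something with over 40 N, if the wrist force passes 120 N, or if a joint passes its speed limit or range.

### The arm

A 6-joint arm with a two-finger parallel gripper is mounted at the origin on a cart in front of the work surface, level with it; the furniture and walls round the work are solid. World frame = base frame: x ahead of the robot, y to its left, z up, the work surface at z = 0. Lengths are in m, angles in rad, forces in N, time in s.
With the tool pointing down it reaches from about 0.4 to 0.825 m from the base axis. Payload 7 kg.
Tool frame: the origin (TCP) lies between the finger pads; the fingertips stand 17 mm ahead of it and the grasp point (between the pads) lies 2 mm behind it; x points along the fingers, z is the direction in which the jaws open and shut, and the axes are right-handed (so a half turn about x gives the same grasp; the last joint's range is limited). The gripper opens to 88 mm and grips with 3 to 60 N. Pads are 19 mm wide; open, the fingers measure 130 mm over their backs; the gripper's body (78 mm by 193 mm) begins 47 mm behind the grasp point.
Start: joints at [0.288, 0.359, 0.012, 0, -1.224, -0.288], TCP at [0.675, -0, 0.244] pointing down, gripper open.
Joint ranges: [-3.07, 3.07], [-1.43, 2.12], [-1.02, 1.25], [-3.03, 1.67], [-3.05, -0], [-3.03, 3.03]. Speed limits (rad/s): [2.39, 2.39, 3.01, 3.14, 3.14, 3.14].

### API

Orientations are given as [roll, pitch, yaw] about the fixed x, y, z axes, in that order (R = Rz(yaw) Ry(pitch) Rx(roll)).
In Python, from station import * gives the robot as it stands.
- The arm moves only by the tool step_arm, never from a script. Its argument "deltas" is a list of rows, each a list of 5 numbers: the shift along the tool's x, y, z in cm, then the turn about the tool's x in degrees, then the closure, from 0 (fully open) to 1 (shut). In form: [[dx, dy, dz, roll, fingers], ...]. A call has exactly 10 rows; each row is the pose to reach, as a shift and turn from the pose commanded when the call began, along the tool's axes at that moment; what a row does not reach only later rows make up. A row lasts 1/12 s, in which the tool goes at most 41.7 mm and 7.16 degrees, less where a joint would pass 70% of its speed; a pose out of reach is approached as far as the arm can. A call with a gripper value outside its range is refused whole. The fingers move at their own pace and stop on an object; "squeeze" is the grip in N (left out, the last holds). Time passes only in rows, so rows that repeat a pose let the fingers close, or fill a call up. It gives the time, the measured TCP pose, the force and the opening at its end, in the units of the state.
- get_state(): the state, without advancing time (a new reading comes with each control period).
- grab_frame(name): name is "scene" or "side" or "wrist"; returns a dict with "pixels" (384x512x3 uint8, red, green, blue), "range_z" (384x512 float32, m along the optical axis (not along the pixel's ray), 0 where there is no reading), "fx", "fy", "cx", "cy" (pixels), "view" (4x4, takes a point from world to camera coordinates); the wrist camera has in their place "hand_eye" (4x4, takes a point from camera to tool coordinates, whose origin is the TCP and whose axes are the tool frame's). Camera axes: x right, y down, z forward; pixel columns grow to the right and rows downward; lengths in m; the calibration is good to about 2 mm. A picture is of the moment at which its call begins: read the wrist's pose just before it.
- job_done(): hands the job in, once; it reports no verdict.
Trained networks look in the newest picture that a camera, given by its name, has taken for a name from the list of things; names that differ only in an ending like _2 or _b are one class to them, and where a whole thing is asked for, a point or a joint stands for the part that bears it (a point fixed in the world has none). Each returns a list of dicts, best first, with "conf" (0 to 1); they miss things now and then, are a little off and sometimes report something else, mostly with a low value. They report only what shows in the picture. A call takes as long as a camera call. They do not tell look-alikes from the thing itself.
- boxes_of(thing, camera): "extent" ([left, top, right, bottom] in pixels, round what is visible of it).
- masks_of(thing, camera): "mask" (384x512 bool, what is visible of it) and "extent" ([left, top, right, bottom] in pixels, round what is visible of it).
The state is a dict: "t": time; "q": joint angles; "qd": joint speeds; "joint_efforts": joint torques, N m; "eef_pos": TCP position; "ee_rot": TCP orientation; "force": force on the tool from outside, world axes, zero at the start; "moment": the same for the moment, N m; "width": finger opening in m.
Only numpy, scipy, OpenCV 4.12 (cv2) and the standard library are available. Lean on these libraries where they do the work, as an engineer would, in place of code of your own. Each camera call takes 0.05 s, during which the arm holds its last target.

## Working session

There is one attempt and no reset: what is moved stays moved. The work goes in short steps, Python scripts to look and compute and a tool call to move; the robot and the scene stay as the last step left them, time stands still between calls to the robot, and variables do not carry over. Pictures are saved under pics/ and viewed, and the job is handed in when it is done.

Besides the shell and the picture viewer there is one more tool, called after ">>>" by a JSON object that holds its "method" and its "body", one argument or row to a line. step_arm: Moves the arm, as the interface text tells. Its arguments: {"type":"object","properties":{"deltas":{"type":"array"},"squeeze":{"type":"number"}},"required":["deltas"]}

```bash
mkdir -p pics; ls
python3 - <<'E'
from station import *
import cv2,numpy as np
print(get_state())
for n in ("scene","side","wrist"):
    f=grab_frame(n); np.savez(f"pics/{n}0.npz",**f)
    cv2.imwrite(f"pics/{n}0.png",f["pixels"][:,:,::-1])
    print(n,f["fx"],f["fy"],f["cx"],f["cy"],f.get("view",f.get("hand_eye")))
    for t in ("long_plate","short_plate","plain_blank","ledge","spool","cup","tape"):
        print(t,[(round(d["conf"],2),[int(v) for v in d["extent"]]) for d in boxes_of(t,n)])
E
```

```text
pics
{'t': 0.0, 'q': array([ 2.88080807e-01,  3.59364924e-01,  1.10684886e-02, -3.69855179e-04,
       -1.22408094e+00, -2.88106511e-01]), 'qd': array([-7.41680771e-05,  1.77404158e-05,  1.16544422e-03,  1.90817577e-03,
       -7.66516747e-04,  1.40951822e-03]), 'joint_efforts': array([-8.00930356e-04, -5.82726967e+01,  2.93058443e+01,  6.99745238e+00,
        6.93249181e-03, -2.06530804e-04]), 'eef_pos': array([ 6.74544507e-01, -2.89696644e-05,  2.42637498e-01]), 'ee_rot': array([ 0.07166909,  1.56917749, -3.07007522]), 'force': array([0.31805791, 1.06619812, 0.00358206]), 'moment': array([ 0.04095172, -0.02922239,  0.01175593]), 'width': 0.08740505654771002}
scene 407.332553643272 407.332553643272 244.7933676182122 193.5630628337745 [[ 0.50098122 -0.86537218  0.01219875 -0.4043777 ]
 [-0.6186066  -0.36791007 -0.69423919  0.38393137]
 [ 0.60526333  0.34025457 -0.71964097  0.65594465]
 [ 0.          0.          0.          1.        ]]
long_plate [(0.92, [141, 195, 204, 231]), (0.55, [275, 262, 337, 308])]
short_plate [(0.77, [177, 165, 219, 192])]
plain_blank [(0.91, [166, 181, 216,
[... 771 characters left out ...]
1, 219, 285, 249]), (0.61, [232, 179, 249, 195])]
tape [(0.85, [280, 203, 309, 225])]
wrist 277.99576349318477 277.99576349318477 255.0138195869963 193.50135202687622 [[ 3.63863458e-04 -2.96467539e-01  9.55042861e-01 -1.41374743e-01]
 [ 2.73457617e-04 -9.55042859e-01 -2.96467642e-01  8.05253378e-02]
 [ 9.99999896e-01  3.69037486e-04 -2.66433891e-04  1.82125100e-04]
 [ 0.00000000e+00  0.00000000e+00  0.00000000e+00  1.00000000e+00]]
long_plate [(0.61, [391, 107, 456, 226])]
short_plate [(0.84, [291, 146, 339, 233])]
plain_blank [(0.61, [342, 114, 397, 216])]
ledge [(0.61, [280, 69, 473, 301])]
spool [(0.79, [390, 0, 438, 30])]
cup [(0.68, [305, 0, 347, 16])]
tape [(0.97, [223, 72, 277, 138])]
```

Run:
```python
import cv2
a=cv2.imread('pics/scene0.png')[140:320,90:350];cv2.imwrite('pics/scene0c.png',cv2.resize(a,None,fx=3,fy=3,interpolation=cv2.INTER_CUBIC))
a=cv2.imread('pics/wrist0.png');cv2.imwrite('pics/wrist0c.png',cv2.resize(a[:320,200:500],None,fx=1.85,fy=1.85,interpolation=cv2.INTER_CUBIC))
a=cv2.imread('pics/side0.png');cv2.imwrite('pics/side0c.png',cv2.resize(a[150:310,180:340],None,fx=3.7,fy=3.7,interpolation=cv2.INTER_CUBIC))
```

```text
(no output)
```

View pics/scene0c.png

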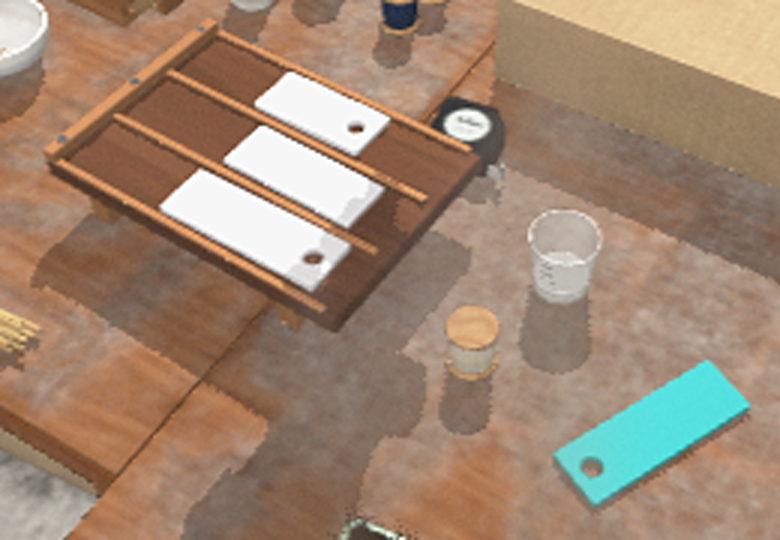

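View pics/wrist0c.png

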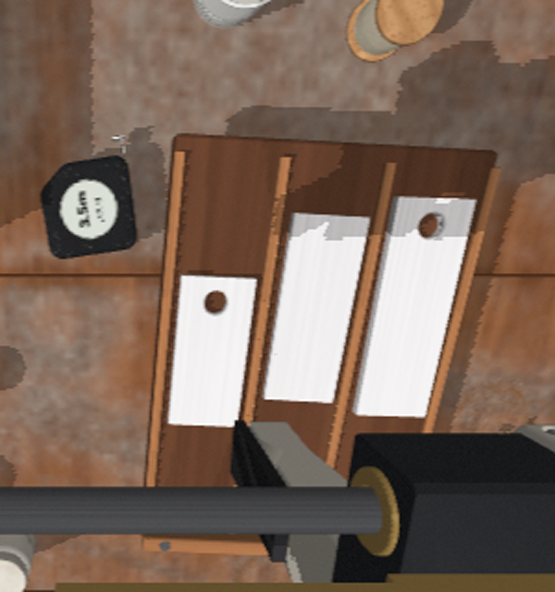

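View pics/side0c.png

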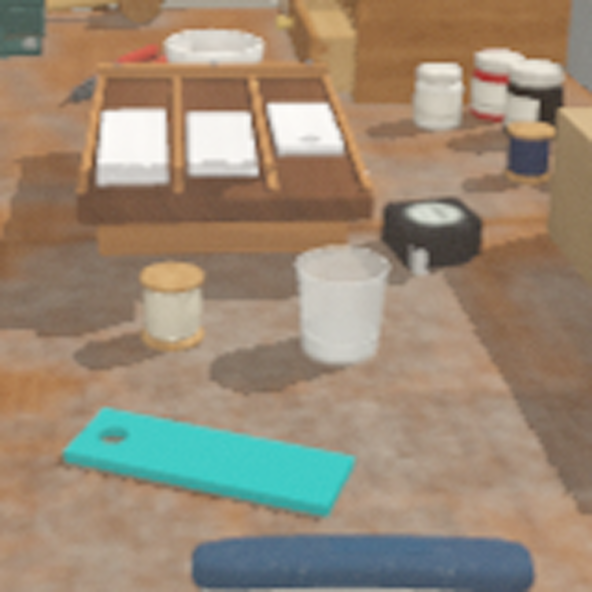

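The long plate (hole at scene px ~194,226) is in the near lane and the short plate (hole ~208,182) is in the far lane. The blank in the middle lane has no hole. The turquoise look-alike at ~(306,285) lies on the table and isn't meant. Next I'll measure the positions.

```bash
cat > h.py <<'E'
import numpy as np,cv2
from scipy.spatial.transform import Rotation as Ro
def cloud(f,T):  # T cam->world
    z=f["range_z"];v,u=np.indices(z.shape)
    P=np.stack([(u-f["cx"])/f["fx"]*z,(v-f["cy"])/f["fy"]*z,z],-1)
    return P@T[:3,:3].T+T[:3,3]
def tool(s):
    T=np.eye(4);T[:3,:3]=Ro.from_euler('xyz',s["ee_rot"]).as_matrix();T[:3,3]=s["eef_pos"];return T
E
python3 - <<'E'
from station import *
from h import *
s=get_state();T=tool(s);print(T.round(3))
for n in("scene","side","wrist"):
    f=grab_frame(n)
    C=np.linalg.inv(f["view"]) if n!="wrist" else T@f["hand_eye"]
    P=cloud(f,C)
    top=(P[...,2]>.045)&(P[...,2]<.085)&(f["range_z"]>0)
    for t in("ledge","long_plate","short_plate","plain_blank"):
        for d in masks_of(t,n)[:2]:
            if d["conf"]<.5: continue
            m=d["mask"]&top
            if m.sum()<30: continue
            Q=P[m];zz=np.median(Q[:,2])
            r=cv2.minAreaRect((Q[abs(Q[:,2]-zz)<.006][:,:2]*1000).astype(np.float32))
            print(n,t,round(d["conf"],2),m.sum(),"z",np.percentile(Q[:,2],[5,50,95]).round(4),"rect",np.round(r[0],1),np.round(r[1],1),round(r[2],1))
    for t in("spool","cup","tape"):
        for d in masks_of(t,n)[:1]:
            Q=P[d["mask"]&(f["range_z"]>0)];print(n,t,np.median(Q,0).round(3))
E
```

```text
[[ 0.    -0.    -1.     0.675]
 [ 0.    -1.     0.    -0.   ]
 [-1.    -0.    -0.     0.244]
 [ 0.     0.     0.     1.   ]]
scene ledge 0.61 5487 z [0.053  0.0604 0.0697] rect [541.6  26.1] [278.9 194.8] 86.9
scene long_plate 0.57 1146 z [0.061  0.0658 0.0678] rect [479.9 -10.3] [143.   52.9] 88.3
scene short_plate 0.92 627 z [0.0614 0.0655 0.0679] rect [606.   18.9] [106.6  53.2] 86.9
scene plain_blank 0.89 837 z [0.062  0.0658 0.068 ] rect [540.5  -8.2] [126.   52.9] 86.2
scene spool [ 0.488 -0.189  0.04 ]
scene cup [ 0.598 -0.207  0.032]
scene tape [ 0.682 -0.08   0.027]
side ledge 0.57 2167 z [0.0487 0.0609 0.0696] rect [543.3  21.4] [276.1 191.7] 87.3
side long_plate 0.77 355 z [0.0619 0.0668 0.0678] rect [479.4  -3.3] [162.4  45.3] 88.8
side plain_blank 0.72 292 z [0.0651 0.0668 0.0677] rect [541.3 -14.5] [125.4  45.2] 86.4
side spool [ 0.497 -0.201  0.028]
side cup [ 0.54  -0.027  0.067]
side tape [ 0.678 -0.095  0.025]
wrist ledge 0.71 15834 z [0.059  0.0606 0.0654] rect [542.5  21.7] [269.4 192.6] 87.2
wrist long_plate 0.92 4853 z [0.0639 0.0662 0.0674] rect [477.2 -11. ] [140.4  51.6] 88.1
wrist short_plate 0.64 3055 z [0.0649 0.0663 0.0675] rect [604.6  15.5] [100.3  46.4] 87.3
wrist plain_blank 0.76 4217 z [0.0637 0.0662 0.0674] rect [539.3 -10.5] [123.8  50.3] 87.3
wrist spool [ 0.505 -0.179  0.041]
wrist cup [ 0.601 -0.186  0.029]
wrist tape [ 0.682 -0.075  0.028]
```

```bash
cat > fit.py <<'E'
from station import *
from h import *
s=get_state();T=tool(s)
print(s["t"],s["eef_pos"].round(4),s["force"].round(1))
a=np.deg2rad(-2.9);ex=np.array([np.cos(a),np.sin(a)]);ey=np.array([-np.sin(a),np.cos(a)]);O=np.array([.5425,.0225])
for n in("scene","wrist"):
    f=grab_frame(n)
    C=np.linalg.inv(f["view"]) if n!="wrist" else T@f["hand_eye"]
    P=cloud(f,C);px=f["pixels"].astype(int)
    X=(P[...,:2]-O)@ex*1000;Y=(P[...,:2]-O)@ey*1000;Z=P[...,2]*1000
    ok=(f["range_z"]>0)&(abs(X)<105)&(abs(Y)<200)
    wh=ok&(px.min(-1)>130)&(Z>61)&(Z<72)
    for nm,c in(("long",-62),("plain",0),("short",62)):
        m=wh&(abs(X-c)<27)
        if m.sum()<20: continue
        # yaw-robust edges
        core=m&(abs(X-c)<15)
        y0,y1=np.percentile(Y[core],[.7,99.3]);
        strip=m&(Y>y0+6)&(Y<y1-6)
        x0,x1=np.percentile(X[strip],[1,99]);
        r=cv2.minAreaRect(np.stack([X[m],Y[m]],-1).astype(np.float32))
        print(n,nm,"y %.1f..%.1f"%(y0,y1),"x %.1f..%.1f"%(x0,x1),"z",np.median(Z[m]).round(1),"ang",round(r[2],1))
    L=ok&(Z>56)&(Z<63)&~wh
    for c in(-62,0,62):
        m=L&(abs(X-c)<25)
        print(n,"lane",c,"end y %.1f"%np.percentile(Y[m],.5),"max %.1f"%np.percentile(Y[m],99.5),"z",np.median(Z[m]).round(1))
    rb=ok&(Z>62.3)&(Z<67)&(px[...,0]-px[...,2]>50)
    h,e=np.histogram(X[rb],np.arange(-104,105,2));print("ribs",[(int(e[i]+1),int(h[i])) for i in range(len(h)) if h[i]>h.max()*.3])
    for b in(-80,-40,0,40,80):
        m=rb&(abs(Y-b)<15); 
        print(b,[np.median(X[m&(abs(X-c)<8)]).round(1) if (m&(abs(X-c)<8)).sum() else None for c in(-93,-31,31,93)])
E
python3 fit.py
```

```text
2.4 [0.675  0.     0.2436] [-0.1  0.5  0. ]
scene long y -105.7..33.7 x -87.0..-39.1 z 65.8 ang 1.1
scene plain y -92.6..26.6 x -25.0..21.4 z 65.8 ang 0.1
scene short y -52.8..47.5 x 37.3..84.6 z 65.6 ang 0.7
scene lane -62 end y -133.9 max 135.3 z 59.9
scene lane 0 end y -134.1 max 135.9 z 59.9
scene lane 62 end y -133.7 max 136.5 z 59.8
ribs [(-97, 66), (-95, 74), (-93, 74), (-91, 26), (-35, 57), (-33, 73), (-31, 62), (-29, 30), (27, 61), (29, 62), (31, 52), (33, 24), (89, 50), (91, 59), (93, 47)]
-80 [np.float64(-94.2), np.float64(-33.2), np.float64(28.5), np.float64(90.9)]
-40 [np.float64(-94.5), np.float64(-32.1), np.float64(29.0), np.float64(91.3)]
0 [np.float64(-94.8), np.float64(-33.2), np.float64(28.9), np.float64(90.6)]
40 [np.float64(-94.7), np.float64(-33.0), np.float64(29.7), np.float64(91.0)]
80 [np.float64(-94.3), np.float64(-32.6), np.float64(29.5), np.float64(90.8)]
wrist long y -106.2..31.9 x -84.8..-38.4 z 66.2 ang 1.1
wrist plain y -93.2..24.4 x -22.4..22.7 z 66.2 ang 89.4
wrist short y -53.6..45.6 x 39.8..85.3 z 66.3 ang 0.6
wrist lane -62 end y -135.0 max 80.8 z 60.2
wrist lane 0 end y -134.9 max 63.9 z 60.3
wrist lane 62 end y -134.7 max 95.6 z 60.3
ribs [(-95, 163), (-93, 230), (-91, 297), (-89, 113), (-33, 189), (-31, 284), (-29, 313), (-27, 98), (29, 172), (31, 254), (33, 262), (91, 235), (93, 314), (95, 314)]
-80 [np.float64(-92.1), np.float64(-30.2), np.float64(31.6), np.float64(93.6)]
-40 [np.float64(-91.9), np.float64(-30.1), np.float64(31.6), np.float64(93.6)]
0 [np.float64(-92.0), np.float64(-30.0), np.float64(31.6), np.float64(93.5)]
40 [np.float64(-91.9), np.float64(-30.2), np.float64(31.6), np.float64(93.4)]
80 [None, np.float64(-30.6), None, np.float64(93.0)]
```

>>> {"method": "step_arm", "body": {
  "deltas": [
    [0,-2,1.5,0.5,1],
    [1,-4,3,1,1],
    [3,-6,4.5,2,1],
    [5,-8,6,2.9,1],
    [7.5,-9.1,6.7,2.9,1],
    [10,-9.1,6.7,2.9,1],
    [12,-9.1,6.7,2.9,1],
    [12.4,-9.1,6.7,2.9,1],
    [12.4,-9.1,6.7,2.9,1],
    [12.4,-9.1,6.7,2.9,1]
  ],
  "squeeze": 5
}}

```text
t: 3.33
eef_pos: [0.6087, 0.091, 0.1204]
ee_rot: [3.018, 1.57, -0.174]
force: [-0.3, 0.4, 1.0]
width: 0.0264
```

>>> {"method": "step_arm", "body": {
  "deltas": [
    [0.5,0,0,0,1],
    [1,0,0,0,1],
    [1.5,0,0,0,1],
    [2,0,0,0,1],
    [2.4,0,0,0,1],
    [2.4,0,0,0,1],
    [2.4,0,0,0,1],
    [2.4,0,0,0,1],
    [2.4,0,0,0,1],
    [2.4,0,0,0,1]
  ]
}}

```text
t: 4.17
eef_pos: [0.6081, 0.0911, 0.0958]
ee_rot: [-2.783, 1.57, 0.308]
force: [0.4, -0.1, -0.4]
width: 0.0005
```

Run:
```python
from station import *
import cv2,numpy as np
from h import *
s=get_state();print(tool(s).round(4),s["force"],s["width"])
f=grab_frame("wrist");a=f["pixels"][:,:,::-1]
g=grab_frame("scene")["pixels"][:,:,::-1][100:260,90:290]
cv2.imwrite("pics/w1.png",np.hstack([cv2.resize(a,(400,300)),cv2.resize(g,(375,300))]))
```

```text
[[ 4.000e-04 -5.060e-02 -9.987e-01  6.081e-01]
 [ 1.000e-04 -9.987e-01  5.060e-02  9.110e-02]
 [-1.000e+00 -1.000e-04 -4.000e-04  9.580e-02]
 [ 0.000e+00  0.000e+00  0.000e+00  1.000e+00]] [ 0.44842036 -0.05300862 -0.44091911] 0.0005186723090407141
```

View pics/w1.png

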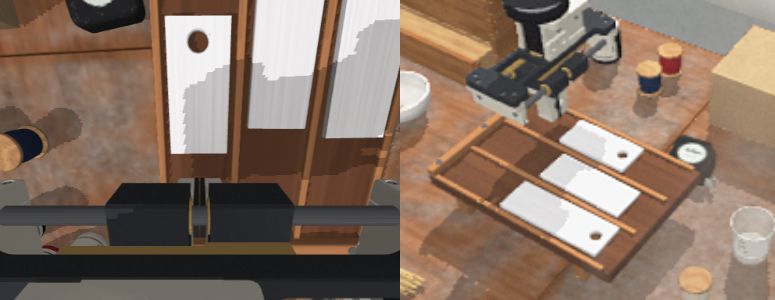

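The fingers are shut, centred in the short plate's lane (wrist inset px ~199) and behind its rear edge. I'll lower them now.

>>> {"method": "step_arm", "body": {
  "deltas": [
    [0.4,0,0,0,1],
    [0.8,0,0,0,1],
    [1.1,0,0,0,1],
    [1.3,0,0,0,1],
    [1.4,0,0,0,1],
    [1.5,0,0,0,1],
    [1.55,0,0,0,1],
    [1.6,0,0,0,1],
    [1.6,0,0,0,1],
    [1.6,0,0,0,1]
  ]
}}

```text
t: 5.1
eef_pos: [0.608, 0.091, 0.0797]
ee_rot: [-2.81, 1.571, 0.281]
force: [-0.1, 0.3, 0.1]
width: 0.0006
```

>>> {"method": "step_arm", "body": {
  "deltas": [
    [0,0.5,0,0,1],
    [0,1,0,0,1],
    [0,1.5,0,0,1],
    [0,2.2,0,0,1],
    [0,3,0,0,1],
    [0,3.8,0,0,1],
    [0,4.6,0,0,1],
    [0,5.3,0,0,1],
    [0,5.8,0,0,1],
    [0,6,0,0,1]
  ]
}}

```text
t: 5.93
eef_pos: [0.6049, 0.0301, 0.0796]
ee_rot: [0.332, 1.571, -2.861]
force: [0.5, 0.8, 1.4]
width: 0.0005
```

```bash
python3 fit.py | grep -v "None\|\[np\|ribs"
```

```text
5.9333 [0.6049 0.0301 0.0796] [0.5 0.8 1.4]
scene long y -105.9..33.4 x -86.7..-39.7 z 65.8 ang 0.7
scene plain y -93.0..25.9 x -25.2..21.4 z 65.8 ang 89.8
scene short y -98.6..2.5 x 37.4..84.3 z 65.7 ang 90.0
scene lane -62 end y -134.3 max 135.3 z 59.9
scene lane 0 end y -134.1 max 135.9 z 59.9
scene lane 62 end y -134.1 max 41.2 z 59.9
wrist long y -106.3..22.6 x -83.6..-38.2 z 66.2 ang 1.4
wrist plain y -93.6..14.4 x -22.1..22.5 z 66.2 ang 90.0
wrist short y -99.7..-1.2 x 39.8..84.8 z 66.3 ang 89.9
wrist lane -62 end y -120.7 max 132.3 z 60.4
wrist lane 0 end y -120.9 max 68.7 z 60.2
wrist lane 62 end y -121.0 max 66.8 z 60.2
```

>>> {"method": "step_arm", "body": {
  "deltas": [
    [0,0.5,0,0,1],
    [0,1.2,0,0,1],
    [0,2.1,0,0,1],
    [0,3,0,0,1],
    [0,4,0,0,1],
    [0,5,0,0,1],
    [0,5.8,0,0,1],
    [0,6.4,0,0,1],
    [0,6.8,0,0,1],
    [0,7,0,0,1]
  ]
}}

```text
t: 6.87
eef_pos: [0.6013, -0.0396, 0.0796]
ee_rot: [-0.361, 1.571, 2.73]
force: [0.5, 1.7, 0.3]
width: 0.0002
```

```bash
python3 fit.py | grep -v "None\|\[np\|ribs"
```

```text
6.8667 [ 0.6013 -0.0396  0.0796] [0.5 1.7 0.3]
scene long y -105.7..33.9 x -87.0..-39.8 z 65.8 ang 1.3
scene plain y -92.8..26.5 x -25.0..19.6 z 65.8 ang 0.4
scene short y -167.7..-67.1 x 36.6..84.0 z 65.7 ang 0.2
scene lane -62 end y -134.2 max 135.8 z 60.0
scene lane 0 end y -134.2 max 135.1 z 59.9
scene lane 62 end y -167.3 max 135.6 z 60.0
wrist long y -107.1..1.9 x -83.0..-38.3 z 66.3 ang 1.0
wrist plain y -94.3..-51.3 x -22.4..22.0 z 66.3 ang 89.7
wrist short y -169.5..-70.9 x 39.7..84.7 z 66.2 ang 89.8
wrist lane -62 end y -135.3 max 62.4 z 60.2
wrist lane 0 end y -135.4 max -66.6 z 60.2
wrist lane 62 end y -161.2 max -1.4 z 60.4
```

The short plate's centre is about 16 mm inside the end. Next: back off, lift and cross to the long plate's lane.

>>> {"method": "step_arm", "body": {
  "deltas": [
    [0,-0.5,0,0,1],
    [0,-1,0,0,1],
    [-1,-1.5,0,0,1],
    [-2.5,-3,0,0,1],
    [-4,-5,1.5,0,1],
    [-4,-7,4,0,1],
    [-4,-9,6.5,0,1],
    [-4,-11,9,0,1],
    [-4,-11.9,11.5,0,1],
    [-4,-11.9,12.4,0,1]
  ]
}}

```text
t: 7.8
eef_pos: [0.4811, 0.0882, 0.1204]
ee_rot: [-1.715, 1.57, 1.379]
force: [-0.3, -0.7, -0.3]
width: 0.0005
```

>>> {"method": "step_arm", "body": {
  "deltas": [
    [0,0,0,0,1],
    [0.5,0,0,0,1],
    [1,0,0,0,1],
    [1.5,0,0,0,1],
    [2,0,0,0,1],
    [2,0,0,0,1],
    [2,0,0,0,1],
    [2,0,0,0,1],
    [2,0,0,0,1],
    [2,0,0,0,1]
  ]
}}

```text
t: 8.63
eef_pos: [0.4838, 0.0863, 0.0997]
ee_rot: [-2.628, 1.57, 0.463]
force: [-0.5, 0.7, -0.5]
width: 0.0004
```

```bash
python3 fit.py | grep -v "None\|\[np\|ribs";python3 - <<'E'
from station import *
import cv2,numpy as np
a=grab_frame("wrist")["pixels"][:,:,::-1]
g=grab_frame("scene")["pixels"][:,:,::-1][100:260,90:290]
cv2.imwrite("pics/w2.png",np.hstack([cv2.resize(a,(400,300)),cv2.resize(g,(375,300))]))
E
```

```text
8.6333 [0.4838 0.0863 0.0997] [-0.5  0.7 -0.5]
scene long y -105.9..33.4 x -87.0..-39.2 z 65.8 ang 1.3
scene plain y -92.8..25.6 x -24.9..22.7 z 65.9 ang 89.3
scene short y -168.4..-67.9 x 37.0..84.3 z 65.7 ang 0.1
scene lane -62 end y -134.3 max 134.2 z 59.9
scene lane 0 end y -134.4 max 103.9 z 59.9
scene lane 62 end y -149.7 max 134.9 z 59.9
wrist long y -74.9..31.6 x -84.5..-39.4 z 66.2 ang 0.9
wrist plain y -75.0..24.0 x -22.5..22.1 z 66.2 ang 0.1Traceback (most recent call last):
  File "fit.py", line 20, in <module>
    x0,x1=np.percentile(X[strip],[1,99]);
          ~~~~~~~~~~~~~^^^^^^^^^^^^^^^^^
    return _quantile_unchecked(
        a, q, axis, out, overwrite_input, method, keepdims, weights)
    return _ureduce(a,
                    func=_quantile_ureduce_func,
    ...<5 lines>...
                    overwrite_input=overwrite_input,
                    method=method)
    r = func(a, **kwargs)
    result = _quantile(arr,
                       quantiles=q,
    ...<2 lines>...
                       out=out,
                       weights=wgt)
    slices_having_nans = np.isnan(arr[-1, ...])
                                  ~~~^^^^^^^^^
IndexError: index -1 is out of bounds for axis 0 with size 0
```

View pics/w2.png

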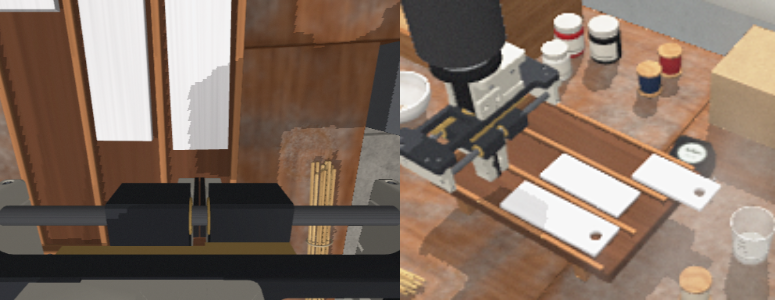

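The short plate's hole stands clear. The fingers are centred in the long plate's lane behind its rear edge (wrist inset px ~200,150), so I'll descend and push.

>>> {"method": "step_arm", "body": {
  "deltas": [
    [0.5,0,0,0,1],
    [1,0,0,0,1],
    [1.4,0,0,0,1],
    [1.6,0,0,0,1],
    [1.8,0,0,0,1],
    [1.9,0,0,0,1],
    [2,0,0,0,1],
    [2,0,0,0,1],
    [2,0,0,0,1],
    [2,0,0,0,1]
  ]
}}

```text
t: 9.67
eef_pos: [0.4837, 0.0863, 0.0797]
ee_rot: [-2.64, 1.571, 0.451]
force: [-0.1, -0.0, 0.3]
width: 0.0005
```

>>> {"method": "step_arm", "body": {
  "deltas": [
    [0,0.5,0,0,1],
    [0,1,0,0,1],
    [0,1.5,0,0,1],
    [0,2.2,0,0,1],
    [0,3,0,0,1],
    [0,3.8,0,0,1],
    [0,4.6,0,0,1],
    [0,5.3,0,0,1],
    [0,5.8,0,0,1],
    [0,6,0,0,1]
  ]
}}

```text
t: 10.5
eef_pos: [0.4805, 0.0255, 0.0796]
ee_rot: [-2.25, 1.571, 0.84]
force: [0.3, 0.8, -0.5]
width: 0.0006
```

```bash
python3 fit.py 2>&1| grep "^scene\|^[0-9]\|wrist long"
```

```text
10.5 [0.4805 0.0255 0.0796] [ 0.3  0.8 -0.5]
scene long y -149.7..-9.4 x -87.9..-40.9 z 65.8 ang 89.8
scene plain y -92.9..11.0 x -25.0..21.7 z 65.9 ang 0.3
scene short y -168.5..-68.2 x 37.1..83.8 z 65.7 ang 89.8
scene lane -62 end y -148.6 max 137.0 z 60.0
scene lane 0 end y -134.0 max 135.3 z 59.8
scene lane 62 end y -166.5 max 52.0 z 59.8
0 [np.float64(-94.5), np.float64(-33.1), np.float64(29.7), np.float64(91.1)]
40 [np.float64(-93.5), None, None, None]
80 [None, None, None, None]
wrist long y -129.1..-12.3 x -85.6..-40.6 z 66.3 ang 89.9
0 [np.float64(-92.3), np.float64(-30.7), np.float64(31.0), np.float64(92.1)]
40 [None, None, np.float64(31.0), None]
80 [None, None, None, None]
```

>>> {"method": "step_arm", "body": {
  "deltas": [
    [0,0.3,0,0,1],
    [0,0.7,0,0,1],
    [0,1.1,0,0,1],
    [0,1.5,0,0,1],
    [0,1.9,0,0,1],
    [0,2.3,0,0,1],
    [0,2.6,0,0,1],
    [0,2.8,0,0,1],
    [0,3,0,0,1],
    [0,3,0,0,1]
  ]
}}

```text
t: 11.43
eef_pos: [0.4789, -0.004, 0.0795]
ee_rot: [0.601, 1.571, -2.591]
force: [0.4, 0.3, 0.4]
width: 0.0003
```

>>> {"method": "step_arm", "body": {
  "deltas": [
    [0,-0.5,0,0,1],
    [0,-1,0,0,1],
    [-1,-1.5,0,0,1],
    [-2.5,-3,0,0,1],
    [-5,-5,0,0,1],
    [-8,-7,0,0,1],
    [-11,-8,0,0,1],
    [-13,-8,0,0,1],
    [-14,-8,0,0,1],
    [-14,-8,0,0,1]
  ]
}}

```text
t: 12.27
eef_pos: [0.4841, 0.0774, 0.2219]
ee_rot: [-2.637, 1.566, 0.455]
force: [0.6, 0.6, 0.2]
width: 0.0009
```

```bash
python3 fit.py 2>&1| grep "^scene\|^[0-9]\|wrist";python3 - <<'E'
from station import *
import cv2,numpy as np
a=grab_frame("side")["pixels"][:,:,::-1][150:270,180:340]
g=grab_frame("scene")["pixels"][:,:,::-1][130:290,90:303]
cv2.imwrite("pics/w3.png",np.hstack([cv2.resize(a,(400,300)),cv2.resize(g,(400,300))]))
E
```

```text
12.2667 [0.4841 0.0774 0.2219] [0.6 0.6 0.2]
scene long y -178.7..-40.0 x -88.0..-41.1 z 65.8 ang 89.7
scene plain y -92.4..25.6 x -25.0..21.5 z 65.9 ang 89.4
scene short y -168.4..-68.2 x 37.1..83.5 z 65.7 ang 88.8
scene lane -62 end y -175.4 max 135.0 z 60.1
scene lane 0 end y -133.6 max 135.3 z 59.9
scene lane 62 end y -152.4 max 135.3 z 59.9
0 [np.float64(-94.1), np.float64(-32.4), np.float64(29.5), np.float64(91.0)]
40 [np.float64(-94.4), np.float64(-32.7), np.float64(29.4), np.float64(91.9)]
80 [np.float64(-94.7), np.float64(-32.8), np.float64(30.0), np.float64(91.9)]
wrist long y -121.7..-40.0 x -84.5..-38.4 z 67.8 ang 0.1
wrist plain y -92.3..25.7 x -21.3..25.7 z 68.1 ang 89.7
wrist short y -121.8..-69.1 x 40.5..86.0 z 68.2 ang 89.9
wrist lane -62 end y -114.7 max 110.5 z 62.0
wrist lane 0 end y -123.7 max 114.2 z 62.1
wrist lane 62 end y -116.1 max 129.4 z 62.2
0 [np.float64(-90.6), np.float64(-30.1), np.float64(33.2), np.float64(92.5)]
40 [np.float64(-90.1), np.float64(-30.3), np.float64(32.4), np.float64(92.5)]
80 [np.float64(-90.6), np.float64(-30.0), np.float64(31.6), np.float64(92.0)]
```

View pics/w3.png

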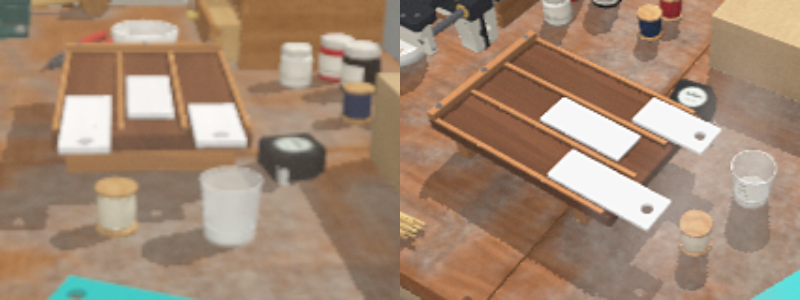

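Both holes hang clear past the end, the blank hasn't moved, and the bystanders stand where they were. I'm handing in.

Run:
```python
from station import *
print(job_done())
```

```text
the job is handed in; nothing more can be done
None
```

I pushed both drilled plates along their lanes with the shut fingertips until their holes stood clear of the open end, then lifted the arm away and handed the job in at about 12.5 s.

| Plate | Lane | Hole beyond the end | Plate centre inside the end |
|---|---|---|---|
| Short | far (+x) | about 17 mm (6.5 needed) | about 16 mm (3 needed) |
| Long | near (-x) | about 28 mm (6.5 needed) | about 25 mm (3 needed) |

- **Lying flat:** the last scene-camera depth readings put both plate tops at about 66 mm, level with the ledge top.
- **Plain plate:** it showed at most about 1 mm of change, which is within measuring noise.
- **Spool, cup and tape:** they look undisturbed in the last pictures. I did not measure them again.
- **Forces:** the readings at the end of each move were never more than about 2 N.
- **Disagreements:** the scene and wrist cameras differed by 2–3 mm sideways. In the last wrist view, heights read about 2 mm high, probably because the arm was still settling. At the end the wrist camera could not see the plates' outer ends, so the final distances rest mainly on the scene camera. The margins are well above these errors.

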